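# Fit the power pack and clip the service cover on the data logger

## Task

The power bay of the data logger stands open. Lay the black power pack in its cradle on the floor of the bay, then refit the grey cover: hook its thin lip under the ledge at the bay's lower edge and swing its upper edge shut until the spring latch snaps over it and the cover lies flush. Do not shift or knock over anything else on the bench.

Things in the scene. Friction and masses are not known exactly. Their poses are not given: they have to be found in the camera images.
- logger_bay: power bay in the sloped service face of the fixed white data logger with blue cheeks (153 mm wide, 150 deep, 57 tall in front, 73 behind, 86 over the latch). Origin: middle of the back of the slot for the cover's lip, on the seat where the cover lies (z = 0). +x up the slope from ledge to latch, away from the robot give or take the yaw, rising 8 degrees; +y left along the ledge; +z out of the face
- ledge (a point): the ledge's free edge: grey bar over the whole width at the lower edge of the bay. In the logger_bay frame (same axes; point at 8, 0, 9 mm) it spans x -10 to 8, z 7 to 11 mm, so the slot under it is 8 mm deep and 7 mm high (x 0 to 8, z 0 to 7). From it the seat runs open to x = 20 mm, where the bay opens
- rim (a point): middle of the upper rim, at 128, 0, 6 mm in the logger_bay frame (same axes). The cover drops into a rim 6 mm above the seat at x = 128 and y = -64 and 64 mm: 2 mm play on each side, 3 mm along x with the lip in its slot. The seat is z = 0 all round the bay opening, which is x 20 to 116, y -58 to 58 mm, floor at z = -36 mm
- cradle (a point): where the seated pack's centre belongs: 68, 0, -21 mm in the logger_bay frame (same axes), 15 mm above the bay floor. The pack lies along y between four corner rails 8 mm tall, 4 thick, beside the last 17 mm of its long sides; 3 mm play across, 5 to 6 at each end. Beside the pack's long sides are 25 mm to the bay walls for fingers
- pack_center (a point): the centre of the black power pack, a block 46 mm (its x) by 106 mm (its y, collision 104 mm) by 30 mm tall (its z, up as it lies on the bench), about 0.28 kg; its two ends are alike for this job. Grasp it across its 46 mm width
- cover_grip (a point): centre of the black pull rib on the loose grey cover (about 0.12 kg, lying outer face up). +x from the lip to the upper edge, +y across, +z out of the outer face. Rib 44 mm long (x), 12 wide (y), 16 tall, on the 5 mm thick, 124 mm wide plate; its centre is 13 mm above the cover's underside, its top 21. Pinch across the 12 mm; the plate is flat for 56 mm on both sides
- cover_lip (a point): middle of the free edge of the cover's lip, on the underside: 94.5 mm from the rib's centre towards -x, 13 mm below it; axes as cover_grip. The lip is 3 mm thick, 110 wide, 14 long. Home: x 0 to 3, y -2 to 2, z 0 mm in the logger_bay frame. With the cover tilted 12 to 25 degrees to the seat (upper edge out) the lip slides into the slot
- cover_top (a point): the middle of the cover's upper edge, on its underside: 30.5 mm from the rib's centre towards +x and 13 mm below it; axes as cover_grip
- latch (a joint): travel (m) of the black spring latch at the middle of the upper rim: 0 sprung out, 0.008 pushed back up the slope. Its 24 mm wide nose reaches to x = 123 mm of the logger_bay frame, underside 6 mm above the seat, slanted on top: pressing the cover's upper edge down (2 to 6 N) pushes it back 5 mm, then it snaps over the edge. Thumb piece 20 mm above the seat
- cover: the cover as a whole, 125 mm long; origin on its underside, half-way along (32 mm from the rib's centre towards -x), axes as cover_grip
- pack: the power pack as a whole; origin in the middle of its underside, axes as pack_center
- blue_bottle_mid (a point): bystander: the bottle of blue buffer, 67 mm across, 152 mm tall with its cap; the point is half-way up
- sample_jar_1_mid (a point): bystander: a sample jar with black contents and white cap, 50 mm across, 78 mm tall; the point is half-way up
- sample_jar_2_mid (a point): bystander: a sample jar with blue cap, 44 mm across, 69 mm tall; the point is half-way up
- wash_bottle_mid (a point): bystander: the white wash bottle with red collar and bent nozzle, body 66 mm across, 232 mm tall over the nozzle; the axis of its round body lies 22 mm along its own +y from the point; the point is half-way up (116 mm)
- beaker_ph_mid (a point): bystander: a small glass beaker, 50 mm across, 54 mm tall; the point is half-way up
- jar_caps_mid (a point): bystander: a clear jar of blue caps with a white lid, 89 mm across, 100 mm tall; the point is half-way up

How it is judged:
By the outcome, as a careful person would: the job done as asked, in the order asked, and still so for the second after the job is handed in, with the robot touching nothing.
It also fails if it takes over 72 s, if anything falls off the work surface, if the arm or the gripper's body presses on something with over 40 N, if the wrist force passes 120 N, or if a joint passes its speed limit or range.

## Robot

A 6-joint arm with a two-finger parallel gripper is mounted at the origin on a cart in front of the work surface, level with it; the furniture and walls round the work are solid. World frame = base frame: x ahead of the robot, y to its left, z up, the work surface at z = 0. Lengths are in m, angles in rad, forces in N, time in s.
With the tool pointing down it reaches from about 0.35 to 0.95 m from the base axis. Payload 17.4 kg.
Tool frame: the origin (TCP) lies at the very end of the fingers, on their centre line; the grasp point (between the pads) lies r.grip_point_offset behind it (r.grip_point_offset is the distance from the TCP to the grasp point, in m); z points along the fingers, y is the line along which they close (so a half turn about z gives the same grasp; the last joint's range is limited). The gripper opens to 93 mm and grips with 3 to 60 N. Pads are 15 mm wide; open, the fingers measure 128 mm over their backs; the gripper's body (75 mm by 188 mm) begins 65 mm behind the grasp point.
Start: joints at [1.189, 0.116, 1.442, -0, 1.584, -0.038], TCP at [0.228, 0.636, 0.219] pointing down, gripper open.
Joint ranges: [-2.83, 2.83], [-0.83, 2.19], [0.07, 2.5], [-1.14, 4.28], [0.01, 3], [-2.97, 2.97]. Speed limits (rad/s): [1.89, 1.89, 2.22, 3.14, 3.14, 3.14].

## Interface

Orientations are given as a rotation vector (axis times angle).
In Python, from rig import r gives the robot as it stands.
- The arm moves only by the shell command python3 -m inch 'ROWS'. ROWS is JSON, a list of rows, each a list of 7 numbers: the turn, a rotation vector about the tool's x, y, z in rad, then the shift along the tool's x, y, z in cm, then the gripper's target within -1 to 1 (fully open at 1, half-way at 0, shut at -1). A call has exactly 10 rows; each row is the pose to reach, as a shift and turn from the pose commanded when the call began, along the tool's axes at that moment; what a row does not reach only later rows make up. A row lasts 1/10 s, in which the tool goes at most 50 mm and 8.59 degrees, less where a joint would pass 70% of its speed; a pose out of reach is approached as far as the arm can. A call with a gripper value outside its range is refused whole. The fingers move at their own pace and stop on an object; the grip force is fixed at half the most. Time passes only in rows, so rows that repeat a pose let the fingers close, or fill a call up. It gives the time, the measured TCP pose, the force, the opening and the grip force at its end, in the units of the state.
- r.state(): the state, without advancing time (a new reading comes with each control period).
- r.capture(name): name is "scene" or "top" or "wrist"; returns (picture, depth): 384x512x3 uint8, red, green, blue; 384x512 float32, m along the optical axis (not along the pixel's ray), 0 where there is no reading.
- r.camera_info(name): a dict with "fx", "fy", "cx", "cy" (pixels), "k1" (the pictures are not rectified: a ray, as slopes to the right and down, at radius r is drawn at 1 + k1 r^2 times it, then the intrinsics apply), "extrinsics" (4x4, takes a point from world to camera coordinates). Camera axes: x right, y down, z forward; pixel columns grow to the right and rows downward; lengths in m; the calibration is good to about 2 mm. A picture is of the moment at which its call begins: read the wrist's pose just before it. camera_info takes no time and is no camera call; for the wrist camera it gives the pose at the moment of the call.
- r.sign_off(): hands the job in; it is judged then, once.
The state is a dict: "time": time; "joints": joint angles; "qvel": joint speeds; "joint_torque": joint torques, N m; "tcp_pos": TCP position; "ee_rot": TCP orientation; "ft_force": force on the tool from outside, world axes, zero at the start; "ft_torque": the same for the moment, N m; "finger_gap": finger opening in m; "finger_force": force on a finger pad.
Only numpy, scipy, OpenCV 4.12 (cv2) and the standard library are available. Lean on these libraries where they do the work, as an engineer would, in place of code of your own. Each camera call takes 0.05 s, during which the arm holds its last target. There are 200 camera calls.

## Working session

There is one attempt and no reset: what is moved stays moved. The work goes in short steps, Python scripts to look and compute and a shell command to move; the robot and the scene stay as the last step left them, time stands still between calls to the robot, and variables do not carry over. Pictures are saved under pics/ and viewed, at most 13 in all, crops included, and the job is handed in when it is done.

```bash
ls; mkdir -p pics; python3 - <<'E'
from rig import r
import cv2,numpy as np
s=r.state();print(s);print(r.grip_point_offset)
for n in("scene","top"):
    p,d=r.capture(n);cv2.imwrite(f"pics/{n}0.png",cv2.resize(p[:,:,::-1],(800,600)));np.savez(f"pics/{n}0.npz",p=p,d=d)
    print(n,r.camera_info(n))
E
```

```text
pics
{'time': 0.0, 'joints': array([ 1.18917806e+00,  1.16543361e-01,  1.44225753e+00,  1.97522445e-06,
        1.58395296e+00, -3.78075068e-02]), 'qvel': array([-7.30604644e-04,  8.98353190e-05, -1.04523615e-03,  3.65988377e-05,
       -4.07927651e-04,  3.50379343e-04]), 'joint_torque': array([-8.38910473e-04, -7.21260381e+01, -6.22619891e+01,  7.79869035e-02,
        2.35898537e-02, -3.19799619e-05]), 'tcp_pos': array([0.22747137, 0.63532199, 0.21787128]), 'ee_rot': array([-5.37358883e-01, -3.09504696e+00,  1.78325270e-03]), 'ft_force': array([ 0.07917654,  1.06095577, -0.18499381]), 'ft_torque': array([ 0.01790708, -0.01724114,  0.02083379]), 'finger_force': 0.0, 'finger_gap': 0.09292333583690436}
0.0188
scene {'fx': 354.0249631254018, 'fy': 354.0249631254018, 'cx': 255.40155541799507, 'cy': 187.0103056386679, 'k1': -0.09165581913188532, 'extrinsics': array([[-0.83049044, -0.55663621,  0.02101813,  0.52049246],
       [-0.23714426,  0.31916879, -0.91754775,  0.17997327],
       [ 0.50403197, -0.76699897, -0.39706971,  1.13198315],
       [ 0.        ,  0.        ,  0.        ,  1.        ]])}
top {'fx': 359.6238719269528, 'fy': 359.6238719269528, 'cx': 258.2462863236193, 'cy': 190.18463885645065, 'k1': -0.008604650732363134, 'extrinsics': array([[ 0.00521105, -0.99991288,  0.01212783,  0.08542661],
       [-0.99547948, -0.00633734, -0.09476519,  0.56142153],
       [ 0.09483379, -0.01157918, -0.99542578,  1.19454215],
       [ 0.        ,  0.        ,  0.        ,  1.        ]])}
```

View pics/scene0.png

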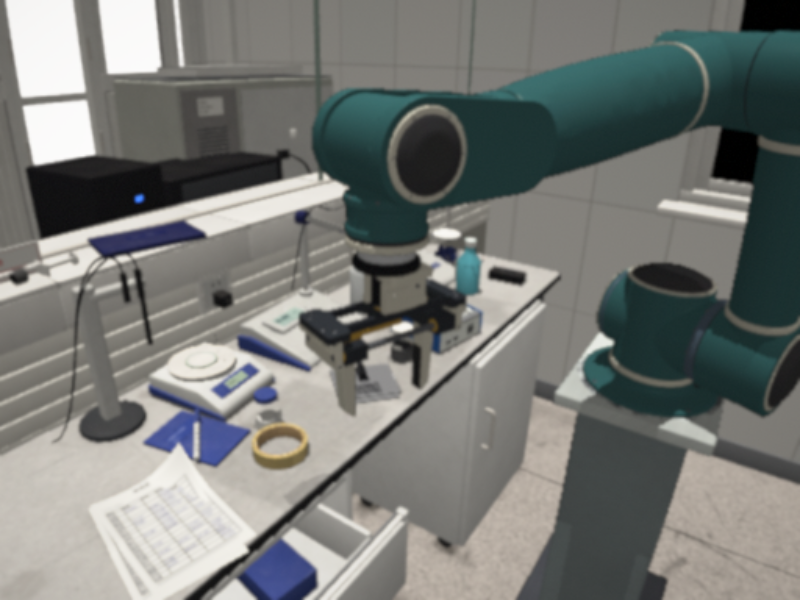

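View pics/top0.png

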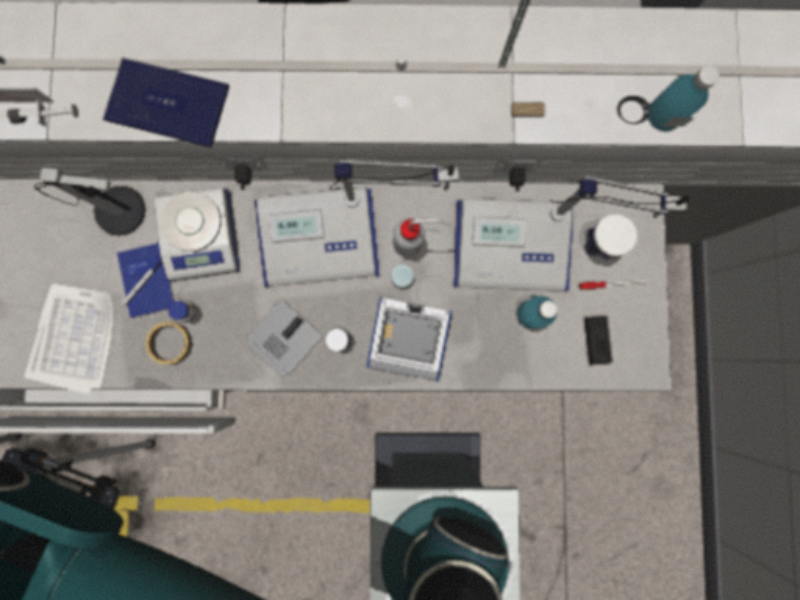

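The top view shows the logger at about (410,338), the cover at (285,338), the pack at (598,340), jar 1 beside the cover at (338,340), the blue bottle at (538,312) and the wash bottle at (408,235). The scene view is mostly blocked by the arm. I'll get coarse positions, then look closer with the wrist camera.

```bash
cat > h.py <<'E'
import numpy as np, cv2
from scipy.spatial.transform import Rotation as R
from rig import r
def ray(ci,u,v):
    K=np.array([[ci['fx'],0,ci['cx']],[0,ci['fy'],ci['cy']],[0,0,1]])
    p=cv2.undistortPoints(np.array([[[u,v]]],float),K,np.array([ci['k1'],0,0,0.]))[0,0]
    return np.array([p[0],p[1],1])
def world(ci,u,v,z=None,d=None):
    E=ci['extrinsics'];Ri=E[:3,:3].T;o=-Ri@E[:3,3];w=Ri@ray(ci,u,v)
    return o+w*(d if d is not None else (z-o[2])/w[2])
def proj(ci,P):
    E=ci['extrinsics'];c=E[:3,:3]@np.array(P)+E[:3,3];x,y=c[:2]/c[2];f=1+ci['k1']*(x*x+y*y)
    return np.array([ci['fx']*x*f+ci['cx'],ci['fy']*y*f+ci['cy']])
def cloud(ci,d):
    v,u=np.mgrid[0:384,0:512];K=np.array([[ci['fx'],0,ci['cx']],[0,ci['fy'],ci['cy']],[0,0,1]])
    p=cv2.undistortPoints(np.stack([u,v],-1).reshape(-1,1,2).astype(float),K,np.array([ci['k1'],0,0,0.]))[:,0]
    E=ci['extrinsics'];c=np.c_[p,np.ones(len(p))]*d.reshape(-1,1)
    return ((c-E[:3,3])@E[:3,:3]).reshape(384,512,3)
def down(yaw,pitch=0):
    "tool down; tool y (closing) at world angle yaw"
    y=np.array([np.cos(yaw),np.sin(yaw),0]);z=np.array([0,0,-1.]);return R.from_matrix(np.c_[np.cross(y,z),y,z])
def plan(pos,rot,s=None):
    "turn (rad) and shift (cm) for TCP target"
    s=s or r.state();R0=R.from_rotvec(s['ee_rot'])
    t=(R0.inv()*rot).as_rotvec();d=R0.inv().apply(np.array(pos)-s['tcp_pos'])*100
    print('turn',t.round(4),'shift',d.round(2),'rows>=',max(np.linalg.norm(d)/5,np.degrees(np.linalg.norm(t))/8.59).round(1))
E
python3 - <<'E'
from h import *
f=np.load('pics/top0.npz');ci=r.camera_info('top');C=cloud(ci,f['d']);k=.64
for n,u,v in [('logger',410,338),('cover rib',291,326),('pack',598,340),('jar1',338,340),('blue',548,309),('wash',411,229),('beaker',402,275),('jar2',178,311),('caps',615,235),('bench',490,340)]:
    i,j=int(v*k),int(u*k);print(n,C[i-1:i+2,j-1:j+2].reshape(-1,3).mean(0).round(3))
w=r.camera_info('wrist');s=r.state();R0=R.from_rotvec(s['ee_rot']);E=w['extrinsics']
print('cam in tool',R0.inv().apply(-E[:3,:3].T@E[:3,3]-s['tcp_pos']).round(3),'axis',R0.inv().apply(E[2,:3]).round(3),'right',R0.inv().apply(E[0,:3]).round(3),w['fx'])
print('tool y world',R0.apply([0,1,0]),R0.apply([1,0,0]))
p=f['p'][165:255,130:400,::-1];cv2.imwrite('pics/crop1.png',cv2.resize(p,None,fx=2.9,fy=2.9,interpolation=cv2.INTER_CUBIC))
E
```

```text
logger [0.474 0.075 0.02 ]
cover rib [0.499 0.333 0.018]
pack [ 0.472 -0.329  0.032]
jar1 [0.468 0.225 0.079]
blue [ 0.53  -0.189  0.154]
wash [0.683 0.076 0.164]
beaker [0.608 0.093 0.04 ]
jar2 [0.525 0.562 0.069]
caps [ 0.688 -0.347  0.1  ]
bench [ 0.472 -0.101 -0.001]
cam in tool [ 0.075  0.001 -0.166] axis [-0.27   0.001  0.963] right [-0.     1.    -0.001] 297.00323240347717
tool y world [ 0.33705561  0.94148414 -0.00106842] [-9.41484668e-01  3.37055810e-01  1.17060181e-05]
```

View pics/crop1.png

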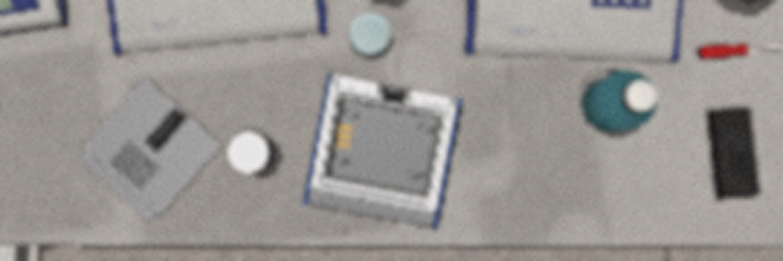

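The crop shows the cover with its rib at (165,130) pointing up-right (upper edge to +x, −y, yaw about −40°). The logger's x axis is tilted about −11°. The pack is nearly along world x at (733,153). Next I'll move between the cover and the logger for a wrist picture.

```bash
python3 -c "
from h import *
plan([.44,.2,.25],down(np.radians(80)))"
```

```text
turn [-1.100e-03 -1.000e-04 -1.693e-01] shift [-34.69 -33.82  -3.17] rows>= 9.7
```

```bash
python3 -m inch '[[0,0,-0.17,-34.7,-33.8,-3.2,1],[0,0,-0.17,-34.7,-33.8,-3.2,1],[0,0,-0.17,-34.7,-33.8,-3.2,1],[0,0,-0.17,-34.7,-33.8,-3.2,1],[0,0,-0.17,-34.7,-33.8,-3.2,1],[0,0,-0.17,-34.7,-33.8,-3.2,1],[0,0,-0.17,-34.7,-33.8,-3.2,1],[0,0,-0.17,-34.7,-33.8,-3.2,1],[0,0,-0.17,-34.7,-33.8,-3.2,1],[0,0,-0.17,-34.7,-33.8,-3.2,1]]'; python3 - <<'E'
from h import *
s=r.state();print(s['qvel'].round(3),s['joints'].round(2))
ci=r.camera_info('wrist');p,d=r.capture('wrist');ci2=r.camera_info('wrist')
print(abs(ci['extrinsics']-ci2['extrinsics']).max())
np.savez('pics/w1.npz',p=p,d=d,E=ci['extrinsics']);cv2.imwrite('pics/w1.png',cv2.resize(p[:,:,::-1],(800,600),interpolation=cv2.INTER_CUBIC))
E
```

```text
time: 1.1
tcp_pos: [0.4409, 0.1977, 0.2508]
ee_rot: [0.274, 3.129, -0.0]
ft_force: [0.8, -0.0, 0.1]
finger_gap: 0.0929
finger_force: 0.0
[-0.71   0.003 -0.037  0.006  0.034 -0.698] [ 0.37 -0.32  1.79 -0.    1.67 -1.03]
0.002103844066208893
```

View pics/w1.png

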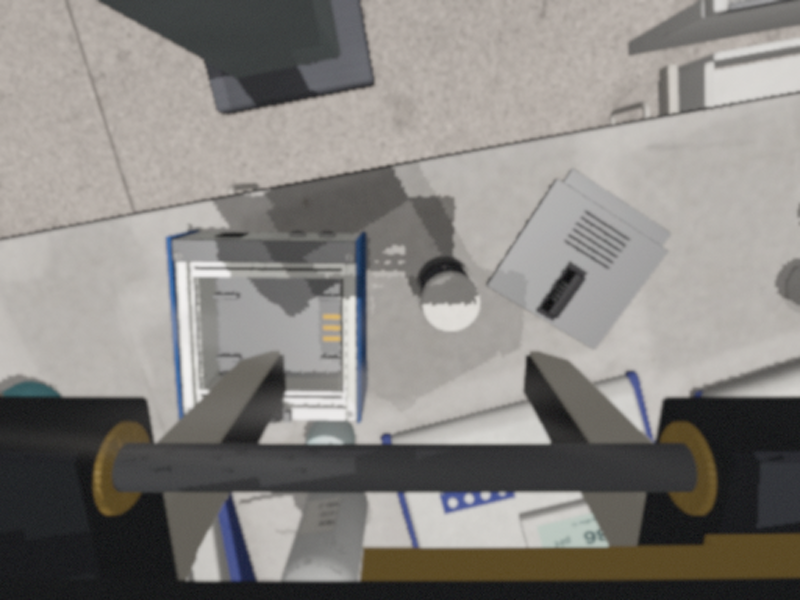

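The wrist view shows the open bay at (265,330) with its ledge on the robot side (y≈268), and the cover with its rib at (562,292) and lip on the upper right edge (615,210). Jar 1 is between them at (450,300). The arm was still settling, so I'll recapture and enlarge.

```bash
python3 - <<'E'
from h import *
r.capture('scene')
for _ in range(3): r.capture('scene')
s=r.state();print(s['qvel'].round(3),s['tcp_pos'])
ci=r.camera_info('wrist');p,d=r.capture('wrist');ci2=r.camera_info('wrist')
print(abs(ci['extrinsics']-ci2['extrinsics']).max())
np.savez('pics/w2.npz',p=p,d=d,E=ci['extrinsics'],)
cv2.imwrite('pics/w2.png',cv2.resize(p[100:276,100:432,::-1],None,fx=2.4,fy=2.4,interpolation=cv2.INTER_CUBIC))
E
```

```text
[ 0.023  0.001  0.001 -0.001 -0.002 -0.003] [0.44012838 0.20054805 0.2504165 ]
0.0010119868208506855
```

View pics/w2.png

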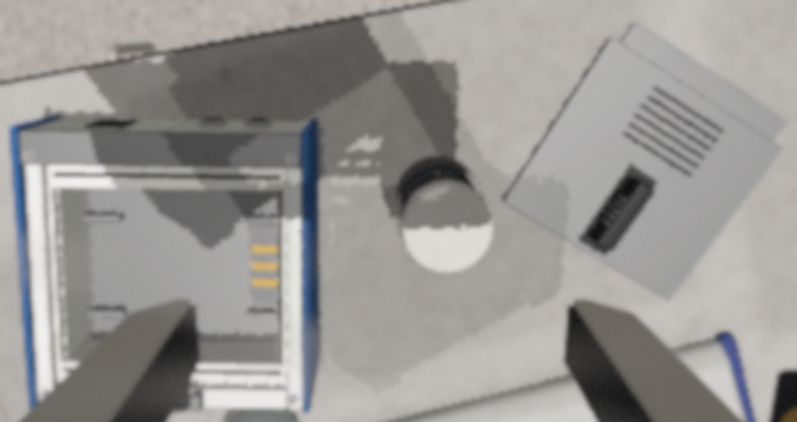

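```bash
python3 - <<'E'
from h import *
f=np.load('pics/w2.npz');ci=r.camera_info('wrist');ci['extrinsics']=f['E'];C=cloud(ci,f['d'])
def W(x,y,z):return world(ci,100+(x+.5)/2.4-.5,100+(y+.5)/2.4-.5,z)
b=C[110:140,240:260].reshape(-1,3);print('bench z',b[:,2].mean(),b[:,2].std())
P=[W(*q,.005) for q in [(608,38),(782,148),(670,300),(502,198)]]
for a in range(4):print('corner',P[a].round(4),np.linalg.norm(P[a]-P[a-1]).round(4))
c=np.mean(P,0);print('centre',c,'x yaws',[np.degrees(np.arctan2(*(v[1::-1]))).round(1) for v in(P[2]-P[1],P[3]-P[0])],'y',[np.degrees(np.arctan2(*(v[1::-1]))).round(1)for v in(P[0]-P[1],P[3]-P[2])])
rb=[W(*q,.021) for q in [(632,165),(655,180),(605,255),(582,238)]];print('rib',np.mean(rb,0),[np.linalg.norm(rb[i]-rb[i-1]).round(4) for i in range(4)])
# logger z profile along image column at mid
for x in (40,100,165,295):
  print('col',x)
  for y in range(110,410,10):
    q=C[int(100+y/2.4),int(100+x/2.4)];print(y,q.round(4).tolist(),end=' ')
  print()
cv2.imwrite('pics/w2b.png',cv2.resize(f['p'][140:276,100:240,::-1],None,fx=5.6,fy=4.4,interpolation=cv2.INTER_CUBIC))
E
```

```text
bench z 0.0017421952144593014 0.02939041768703642
corner [0.3956 0.3385 0.005 ] 0.1073
corner [0.4753 0.4335 0.005 ] 0.124
corner [0.5592 0.3624 0.005 ] 0.11
corner [0.4767 0.2681 0.005 ] 0.1253
centre [0.47669328 0.350605   0.005     ] x yaws [np.float64(-40.3), np.float64(-41.0)] y [np.float64(-130.0), np.float64(-131.2)]
rib [0.4910319  0.33081497 0.021     ] [np.float64(0.0497), np.float64(0.0164), np.float64(0.0511), np.float64(0.0176)]
col 40
110 [0.3782, 0.0108, 0.0005] 120 [0.3835, 0.0239, 0.0312] 130 [0.3872, 0.0343, 0.055] 140 [0.3918, 0.034, 0.0574] 150 [0.3966, 0.032, 0.0563] 160 [0.4013, 0.031, 0.0574] 170 [0.4065, 0.0276, 0.0536] 180 [0.4124, 0.0264, 0.055] 190 [0.4174, 0.0245, 0.0543] 200 [0.4221, 0.0238, 0.0559] 210 [0.4273, 0.0217, 0.055] 220 [0.4318, 0.0217, 0.0579] 230 [0.4373, 0.0188, 0.0555] 240 [0.443, 0.0185, 0.0585] 250 [0.448, 0.017, 0.0587] 260 [0.4527, 0.0164, 0.0605] 270 [0.458, 0.0145, 0.06] 280 [0.463, 0.0133, 0.0607] 290 [0.4678, 0.0125, 0.0622] 300 [0.474, 0.0111, 0.0634] 310 [0.479, 0.01, 0.0644] 320 [0.4843, 0.0083, 0.0643] 330 [0.4898, 0.0063, 0.063
[... 2114 characters left out ...]
594, 0.059] 170 [0.4295, 0.1576, 0.0537] 180 [0.436, 0.1561, 0.0522] 190 [0.4406, 0.1553, 0.0541] 200 [0.4454, 0.1545, 0.0554] 210 [0.4503, 0.1535, 0.0559] 220 [0.4554, 0.1524, 0.056] 230 [0.4604, 0.1514, 0.0562] 240 [0.4663, 0.1504, 0.0583] 250 [0.4713, 0.1494, 0.0587] 260 [0.4767, 0.1482, 0.0583] 270 [0.4812, 0.1475, 0.0606] 280 [0.4862, 0.1466, 0.0614] 290 [0.4916, 0.1454, 0.0611] 300 [0.4978, 0.1442, 0.0624] 310 [0.5033, 0.143, 0.062] 320 [0.508, 0.1423, 0.0639] 330 [0.5128, 0.1414, 0.0654] 340 [0.5186, 0.1401, 0.0647] 350 [0.5232, 0.1394, 0.0666] 360 [0.5295, 0.1382, 0.0679] 370 [0.5348, 0.1372, 0.0685] 380 [0.5404, 0.136, 0.0684] 390 [0.5453, 0.1351, 0.0699] 400 [0.5508, 0.134, 0.0703]
```

View pics/w2b.png

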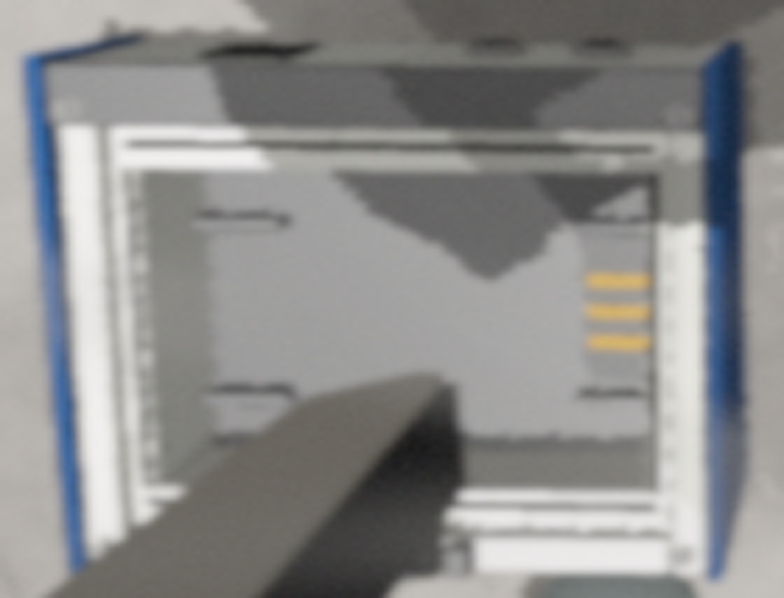

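```bash
cat >> h.py <<'E'
def LR(yaw):return R.from_euler('ZY',[yaw,-np.radians(8)])
E
python3 - <<'E'
from h import *
from scipy.optimize import least_squares
f=np.load('pics/w2.npz');ci=r.camera_info('wrist');ci['extrinsics']=f['E'];C=cloud(ci,f['d'])
U=lambda x,y:np.array([100+(x+.5)/5.6-.5,140+(y+.5)/4.4-.5])
M=[((20,58,0),(656,172)),((20,-58,0),(125,170)),((116,58,0),(658,490)),((116,-58,0),(152,487)),((8,0,11),(None,126)),((-10,0,11),(None,64))]
def res(p,zf=None):
    o=[]
    for m,(x,y) in M:
        q=proj(ci,p[:3]+LR(p[3]).apply(np.array(m)/1000));t=U(x or 0,y)
        if x is not None:o.append(q[0]-t[0])
        o.append(q[1]-t[1])
    return o+[(p[2]-.0475)/.001]
s=least_squares(res,[.41,.09,.047,-.2]);print(s.x.round(4),np.degrees(s.x[3]),np.round(s.fun,2))
Q=LR(s.x[3]).inv().apply((C-s.x[:3]).reshape(-1,3))*1000
g=lambda a,b,c,d,e,f:Q[(Q[:,0]>a)&(Q[:,0]<b)&(Q[:,1]>c)&(Q[:,1]<d)&(Q[:,2]>e)&(Q[:,2]<f)]
for nm,a in (('floor',(40,90,-30,30,-50,-25)),('ledge',(-6,4,-50,50,5,20)),('seat',(11,17,-50,50,-8,4)),('rimtop',(30,100,66,70,-5,15))):
    q=g(*a);print(nm,len(q),np.median(q[:,2]))
q=g(-20,160,-100,100,-40,30);print('x,y range',np.percentile(q,[.5,99.5],axis=0))
w=C.reshape(-1,3);b=w[(w[:,0]>.36)&(w[:,0]<.56)&(abs(w[:,1]-.19)<.01)&(abs(w[:,2])<.02)];print('bench',np.median(b[:,2]))
j=w[(abs(w[:,0]-.468)<.04)&(abs(w[:,1]-.225)<.04)&(w[:,2]>.065)&(w[:,2]<.09)];print('jar top',j.mean(0),j[:,:2].min(0),j[:,:2].max(0))
E
```

```text
[ 0.4087  0.0932  0.0478 -0.1817] -10.413261209107334 [-1.46 -0.61  1.59 -0.74 -0.89  0.59  0.77  0.56  0.46 -0.34  0.34]
floor 1479 -38.384065670178906
ledge 670 8.560417647607444
seat 389 -2.26367329444856
rimtop 168 3.579250107771813
x,y range [[-15.11653048 -76.28082865 -39.80984846]
 [137.38958684  75.5222709   11.44922087]]
bench -0.0003181968609278914
jar top [0.46693904 0.22966177 0.07764002] [0.4456426  0.20683198] [0.49088946 0.2526683 ]
```

```bash
python3 -c "
from h import *
plan([.515,.078,.20],down(np.radians(79.6)))"
```

```text
turn [-0.     -0.0005  0.0083] shift [ -9.51 -10.82   5.04] rows>= 3.1
```

```bash
python3 -m inch '[[0,0,0.01,-9.5,-10.8,5,1],[0,0,0.01,-9.5,-10.8,5,1],[0,0,0.01,-9.5,-10.8,5,1],[0,0,0.01,-9.5,-10.8,5,1],[0,0,0.01,-9.5,-10.8,5,1],[0,0,0.01,-9.5,-10.8,5,1],[0,0,0.01,-9.5,-10.8,5,1],[0,0,0.01,-9.5,-10.8,5,1],[0,0,0.01,-9.5,-10.8,5,1],[0,0,0.01,-9.5,-10.8,5,1]]'; python3 - <<'E'
from h import *
s=r.state();print(s['qvel'].round(3),s['tcp_pos'])
ci=r.camera_info('wrist');p,d=r.capture('wrist')
np.savez('pics/w3.npz',p=p,d=d,E=ci['extrinsics'])
P=np.array([.4087,.0932,.0457]);q=[proj(ci,P+LR(-.1817).apply(np.array(m)/1000)) for m in ((-12,-72,0),(-12,72,0),(145,72,0),(145,-72,0))]
print(np.round(q))
q=np.array(q);a=np.clip(np.floor(q.min(0)-5).astype(int),0,None);b=np.minimum(np.ceil(q.max(0)+5).astype(int),[512,384]);k=min(790/(b-a)[0],590/(b-a)[1]);print(a,b,k)
im=cv2.resize(p[a[1]:b[1],a[0]:b[0],::-1],None,fx=k,fy=k,interpolation=cv2.INTER_CUBIC);cv2.imwrite('pics/w3.png',im)
E
```

```text
time: 2.4
tcp_pos: [0.5151, 0.0779, 0.2009]
ee_rot: [0.287, 3.128, 0.0]
ft_force: [-0.2, -0.4, -0.1]
finger_gap: 0.093
finger_force: 0.0
[-0.005  0.003  0.     0.     0.001 -0.001] [0.51508883 0.07789735 0.20086585]
[[182.  64.]
 [324.  64.]
 [321. 217.]
 [187. 217.]]
[176  59] [330 222] 3.6196319018404908
```

View pics/w3.png

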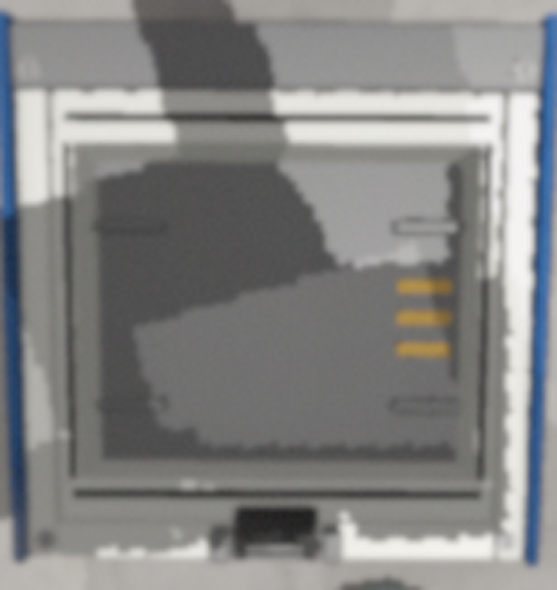

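The bay is clear in this view. Opening edges are at u 76/478 and v 143/480, floor edges at u 100/456 and v 458, the ledge at v 22–90, and the latch nose at (276,508).

```bash
python3 - <<'E'
from h import *
from scipy.optimize import least_squares
f=np.load('pics/w3.npz');ci=r.camera_info('wrist');ci['extrinsics']=f['E'];C=cloud(ci,f['d']);k=3.6196
U=lambda x,y:np.array([176+(x+.5)/k-.5,59+(y+.5)/k-.5])
M=[((20,58,0),(479,143)),((20,-58,0),(76,143)),((116,58,0),(476,480)),((116,-58,0),(80,480)),((116,58,-36),(456,458)),((116,-58,-36),(102,458)),((68,58,-36),(456,None)),((68,-58,-36),(100,None)),((8,0,11),(None,90)),((8,-60,11),(None,90)),((8,60,11),(None,91)),((-10,50,11),(None,23)),((-10,-50,11),(None,22)),((123,12,8),(316,508)),((123,-12,8),(236,508))]
def res(p):
    o=[]
    for m,(x,y) in M:
        q=proj(ci,p[:3]+LR(p[3]).apply(np.array(m)/1000));t=U(x or 0,y or 0)
        if x is not None:o.append(q[0]-t[0])
        if y is not None:o.append(q[1]-t[1])
    return o
s=least_squares(res,[.41,.09,.047,-.2],loss='soft_l1');print(s.x.round(4),np.degrees(s.x[3]),np.round(res(s.x),1))
Q=LR(s.x[3]).inv().apply((C-s.x[:3]).reshape(-1,3))*1000
g=lambda a,b,c,d,e,f:Q[(Q[:,0]>a)&(Q[:,0]<b)&(Q[:,1]>c)&(Q[:,1]<d)&(Q[:,2]>e)&(Q[:,2]<f)]
for nm,a in (('floor',(50,90,-35,35,-50,-25)),('ledge',(-6,4,-50,50,5,20)),('seat',(11,17,-50,50,-8,4)),('rimtop',(30,100,66,70,-5,15))):
    q=g(*a);print(nm,len(q),np.median(q[:,2]))
w=C.reshape(-1,3);b=w[(w[:,0]>.38)&(w[:,0]<.56)&(abs(w[:,1]-.19)<.015)&(abs(w[:,2])<.02)];print('bench',np.median(b[:,2]))
E
```

```text
[ 0.4098  0.0919  0.0435 -0.1853] -10.619335201084994 [ 0.4  0.2 -0.9  0.  -0.8 -0.4  0.3 -0.5 -0.2  1.9  0.3  1.8  0.7 -0.1
  0.2  0.1  0.1 -0.2 -0.1  0.5 -0.6 -0.3 -0.6]
floor 2091 -33.82454448085967
ledge 1067 13.096181399329422
seat 584 2.2242309444621715
rimtop 271 8.004052849659267
bench -0.0002647860817866956
```

```bash
python3 -c "
from h import *
plan([.49,-.32,.22],down(np.radians(95)))"
```

```text
turn [ 0.      0.0003 -0.2707] shift [ -4.79 -39.56  -1.92] rows>= 8.0
```

```bash
python3 -m inch '[[0,0,-0.27,-4.8,-39.6,-1.9,1],[0,0,-0.27,-4.8,-39.6,-1.9,1],[0,0,-0.27,-4.8,-39.6,-1.9,1],[0,0,-0.27,-4.8,-39.6,-1.9,1],[0,0,-0.27,-4.8,-39.6,-1.9,1],[0,0,-0.27,-4.8,-39.6,-1.9,1],[0,0,-0.27,-4.8,-39.6,-1.9,1],[0,0,-0.27,-4.8,-39.6,-1.9,1],[0,0,-0.27,-4.8,-39.6,-1.9,1],[0,0,-0.27,-4.8,-39.6,-1.9,1]]'; python3 - <<'E'
from h import *
for _ in range(4): r.capture('scene')
s=r.state();print(s['qvel'].round(3),s['tcp_pos'],s['joints'].round(2))
ci=r.camera_info('wrist');p,d=r.capture('wrist')
np.savez('pics/w4.npz',p=p,d=d,E=ci['extrinsics'])
C=cloud(ci,d)
m=(abs(C[...,0]-.472)<.09)&(abs(C[...,1]+.329)<.06)&(C[...,2]>.02)&(C[...,2]<.04)
n,lab,st,cen=cv2.connectedComponentsWithStats(m.astype(np.uint8));i=1+st[1:,4].argmax();mm=lab==i
print('top z',np.median(C[mm][:,2]),C[mm].min(0),C[mm].max(0))
rect=cv2.minAreaRect((C[mm][:,:2]*1000).astype(np.float32));print('depth rect',rect)
g=(p.max(2)<70)&cv2.dilate(mm.astype(np.uint8),np.ones((9,9))).astype(bool)
cs,_=cv2.findContours(g.astype(np.uint8),cv2.RETR_EXTERNAL,cv2.CHAIN_APPROX_NONE);c=max(cs,key=cv2.contourArea)[:,0]
w=np.array([world(ci,*q,z=.03)[:2] for q in c])*1000;print('colour rect',cv2.minAreaRect(w.astype(np.float32)))
E
```

```text
time: 3.45
tcp_pos: [0.4896, -0.3217, 0.2193]
ee_rot: [0.132, -3.138, -0.001]
ft_force: [0.1, 0.4, -0.0]
finger_gap: 0.0935
finger_force: 0.0
[ 0.004 -0.001 -0.002 -0.001 -0.001 -0.002] [ 0.49028772 -0.319297    0.21976416] [-0.62 -0.08  1.64  0.    1.58 -2.28]
top z 0.0296365361762441 [ 0.41802539 -0.36015965  0.02370277] [ 0.52405537 -0.30769845  0.03246067]
depth rect ((471.11639404296875, -333.7696533203125), (103.50164031982422, 46.01079559326172), 4.6373138427734375)
colour rect ((470.4947509765625, -333.1756591796875), (100.19595336914062, 44.19357681274414), 4.647711277008057)
```

```bash
python3 -c "
from h import *
plan([.4708,-.3335,.007],down(np.radians(94.64)))"
```

```text
turn [-0.0001  0.0003  0.0068] shift [ 2.08 -1.24 21.28] rows>= 4.3
```

```bash
python3 -m inch '[[0,0,0.007,2.1,-1.2,4,1],[0,0,0.007,2.1,-1.2,8,1],[0,0,0.007,2.1,-1.2,12,1],[0,0,0.007,2.1,-1.2,16,1],[0,0,0.007,2.1,-1.2,19,1],[0,0,0.007,2.1,-1.2,21.2,1],[0,0,0.007,2.1,-1.2,21.2,1],[0,0,0.007,2.1,-1.2,21.2,-0.3],[0,0,0.007,2.1,-1.2,21.2,-0.3],[0,0,0.007,2.1,-1.2,21.2,-0.3]]'
python3 -c "
from h import *
s=r.state();P=s['tcp_pos'].copy();P[2]=.2
y=np.radians(-10.6);O=np.array([.4095,.0922,.0457]);L=LR(y)
rot=R.from_matrix(np.c_[L.apply([0,1,0]),L.apply([1,0,0]),L.apply([0,0,-1])])
print(L.apply([.068,0,-.021])+O)
plan(P,R.from_rotvec(s['ee_rot']));plan([.47,.08,.2],rot)
for a in(-.9,.9):plan(L.apply([.068,0,.02])+O,down(np.radians(94.64-52)))"
```

```text
time: 4.7
tcp_pos: [0.4708, -0.3347, 0.0093]
ee_rot: [-0.125, 3.137, -0.002]
ft_force: [1.4, -0.1, 0.7]
finger_gap: 0.0732
finger_force: 0.0
[0.47856189 0.07927542 0.03436814]
turn [0. 0. 0.] shift [ -0.03  -0.03 -19.07] rows>= 3.8
turn [-0.0976 -0.1256  1.832 ] shift [ -3.24  41.31 -19.13] rows>= 12.3
turn [-7.00e-04  2.20e-03  9.06e-01] shift [-3.52 41.34 -6.63] rows>= 8.4
turn [-7.00e-04  2.20e-03  9.06e-01] shift [-3.52 41.34 -6.63] rows>= 8.4
```

```bash
python3 -m inch '[[0,0,0,0,0,0,-0.6],[0,0,0,0,0,0,-0.6],[0,0,0,0,0,0,-0.6],[0,0,0,0,0,0,-0.6],[0,0,0,0,0,0,-0.6],[0,0,0,0,0,0,-0.6],[0,0,0,0,0,-3,-0.6],[0,0,0,0,0,-8,-0.6],[0,0,0,0,0,-13,-0.6],[0,0,0,0,0,-19,-0.6]]'
python3 -c "
from h import *
s=r.state();print(s['tcp_pos'])
y=np.radians(-10.6);O=np.array([.4095,.0922,.0457]);L=LR(y)
rot=R.from_matrix(np.c_[L.apply([0,1,0]),L.apply([1,0,0]),L.apply([0,0,-1])])
plan([.47,.08,.2],rot)"
```

```text
time: 5.7
tcp_pos: [0.4697, -0.334, 0.189]
ee_rot: [0.124, -3.138, -0.001]
ft_force: [1.0, -0.9, -3.8]
finger_gap: 0.0459
finger_force: 30.0
[ 0.46966413 -0.33395958  0.18902214]
turn [-0.0982 -0.1292  1.8316] shift [-3.31 41.26 -1.07] rows>= 12.3
```

```bash
python3 -m inch '[[-0.01,-0.013,0.183,-0.3,3,-2,-0.6],[-0.098,-0.129,1.832,-3.3,41.3,-2,-0.6],[-0.098,-0.129,1.832,-3.3,41.3,-2,-0.6],[-0.098,-0.129,1.832,-3.3,41.3,-2,-0.6],[-0.098,-0.129,1.832,-3.3,41.3,-2,-0.6],[-0.098,-0.129,1.832,-3.3,41.3,-2,-0.6],[-0.098,-0.129,1.832,-3.3,41.3,-2,-0.6],[-0.098,-0.129,1.832,-3.3,41.3,-2,-0.6],[-0.098,-0.129,1.832,-3.3,41.3,-2,-0.6],[-0.098,-0.129,1.832,-3.3,41.3,-2,-0.6]]'
cat >> h.py <<'E'
O=np.array([.4095,.0922,.0457]);L=LR(np.radians(-10.6))
packrot=R.from_matrix(np.c_[L.apply([0,1,0]),L.apply([1,0,0]),L.apply([0,0,-1])])
E
python3 -c "
from h import *
s=r.state();print(s['qvel'].round(2),s['joints'].round(2))
plan(L.apply([.068,0,.06])+O,packrot)"
```

```text
time: 6.7
tcp_pos: [0.4697, 0.0824, 0.2072]
ee_rot: [1.845, 2.434, 0.108]
ft_force: [0.2, -0.6, -3.5]
finger_gap: 0.0455
finger_force: 30.0
[ 0.59  0.    0.   -0.15 -0.11  2.1 ] [ 0.13 -0.4   1.93 -0.01  1.51 -0.15]
turn [-0.0249 -0.0313  0.4568] shift [ 0.2  -1.24  9.18] rows>= 3.1
```

```bash
python3 -m inch '[[-0.02,-0.03,0.44,0,0,3,-0.6],[-0.02,-0.03,0.44,0,0,3,-0.6],[-0.02,-0.03,0.44,0,0,3,-0.6],[-0.02,-0.03,0.44,0,0,3,-0.6],[-0.02,-0.03,0.44,0,0,3,-0.6],[-0.02,-0.03,0.44,0,0,3,-0.6],[-0.02,-0.03,0.44,0,0,3,-0.6],[-0.02,-0.03,0.44,0,0,3,-0.6],[-0.02,-0.03,0.44,0,0,3,-0.6],[-0.02,-0.03,0.44,0,0,3,-0.6]]'
python3 - <<'E'
from h import *
s=r.state();print(s['qvel'].round(2))
ci=r.camera_info('wrist');p,d=r.capture('wrist');C=cloud(ci,d);np.savez('pics/w5.npz',p=p,d=d,E=ci['extrinsics'])
plan(L.apply([.068,0,.035])+O,packrot)
# pack top in tool frame
T=R.from_rotvec(s['ee_rot']).inv().apply((C-s['tcp_pos']).reshape(-1,3)).reshape(384,512,3)
m=(abs(T[...,2]+.021)<.006)&(abs(T[...,0])<.07)&(abs(T[...,1])<.03)
print(m.sum(),T[m].min(0).round(4),T[m].max(0).round(4),np.median(T[m][:,2]),cv2.minAreaRect((T[m][:,:2]*1000).astype(np.float32)))
cv2.imwrite('pics/w5.png',cv2.resize(p[:,:,::-1],(800,600),interpolation=cv2.INTER_CUBIC))
E
```

```text
time: 7.7
tcp_pos: [0.4737, 0.08, 0.1779]
ee_rot: [2.314, 1.963, 0.13]
ft_force: [0.7, 0.3, -3.9]
finger_gap: 0.0455
finger_force: 30.0
[ 0. -0. -0. -0. -0.  0.]
turn [-0.0045 -0.0002  0.021 ] shift [ 0.04 -1.47  8.68] rows>= 1.8
12523 [-0.0508 -0.03   -0.027 ] [ 0.053  0.03  -0.015] -0.02171633748260849 ((1.2336807250976562, -0.04658699035644531), (103.68595123291016, 59.947914123535156), 0.42614302039146423)
```

View pics/w5.png

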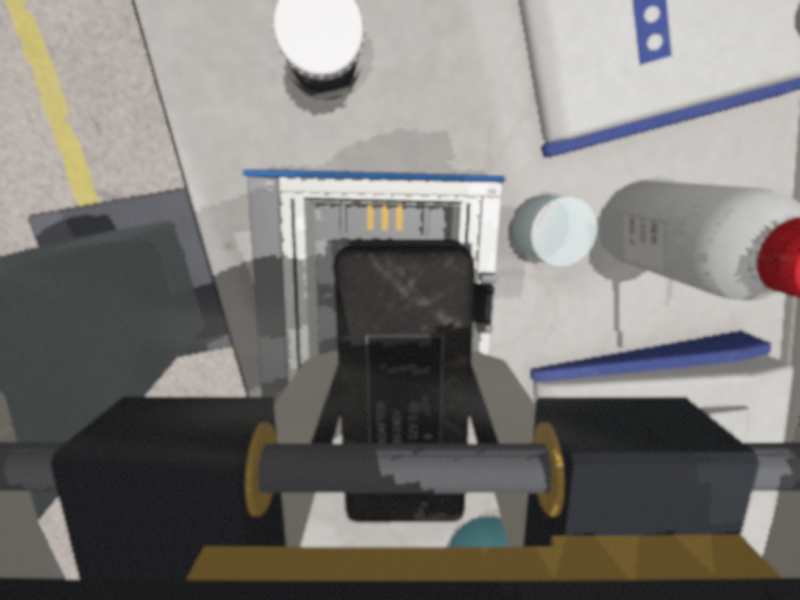

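The pack is held square and level above the bay at (405,380), with its long side along the bay's y and the latch at (483,305). I'll check the bay fit against this view taken from another heading.

```bash
python3 - <<'E'
from h import *
from scipy.optimize import least_squares
f=np.load('pics/w3.npz');ci=r.camera_info('wrist');ci['extrinsics']=f['E'];k=3.6196
U=lambda x,y:np.array([176+(x+.5)/k-.5,59+(y+.5)/k-.5])
M=[((20,58,0),(479,143)),((20,-58,0),(76,143)),((116,58,0),(476,480)),((116,-58,0),(80,480)),((116,58,-36),(456,458)),((116,-58,-36),(102,458)),((8,-60,11),(None,90)),((8,60,11),(None,91)),((123,12,8),(316,508)),((123,-12,8),(236,508))]
def res(p):
    o=[]
    for m,(x,y) in M:
        q=proj(ci,np.r_[p[:2],.0457]+LR(p[2]).apply(np.array(m)/1000));t=U(x or 0,y or 0)
        if x is not None:o.append(q[0]-t[0])
        if y is not None:o.append(q[1]-t[1])
    return o
s=least_squares(res,[.41,.09,-.2],loss='soft_l1');print(s.x.round(4),np.degrees(s.x[2]),np.round(res(s.x),1))
f=np.load('pics/w5.npz');c5=r.camera_info('wrist');c5['extrinsics']=f['E']
for m in((20,58,0),(116,58,0),(123,12,8),(8,50,11),(-10,50,11),(60,76.5,6)):
    print(m,((proj(c5,O+L.apply(np.array(m)/1000))+.5)*1.5625).round(1))
a=f['p'][100:250,150:330,::-1];cv2.imwrite('pics/w5b.png',cv2.resize(a,None,fx=4,fy=4,interpolation=cv2.INTER_CUBIC))
for m in((20,58,0),(116,58,0),(123,12,8),(8,50,11),(-10,50,11),(60,76.5,6)):
    print(m,((proj(c5,O+L.apply(np.array(m)/1000))+.5-[150,100])*4).round(1))
E
```

```text
[ 0.4096  0.092  -0.1851] -10.60500802740494 [ 0.9 -0.1 -1.3 -0.2 -0.4 -0.  -0.  -0.2  0.2  2.2  0.   2.1 -0.3 -0.3
  0.7 -0.2 -0.3 -0.2]
(20, 58, 0) [303.1 201.7]
(116, 58, 0) [461.1 205. ]
(123, 12, 8) [469.9 282. ]
(8, 50, 11) [279.3 216.2]
(-10, 50, 11) [248.9 215.6]
(60, 76.5, 6) [368.1 171.4]
(20, 58, 0) [176.1 116.3]
(116, 58, 0) [580.4 124.8]
(123, 12, 8) [603.1 322. ]
(8, 50, 11) [115.  153.5]
(-10, 50, 11) [ 37.1 152. ]
(60, 76.5, 6) [342.4  38.8]
```

View pics/w5b.png

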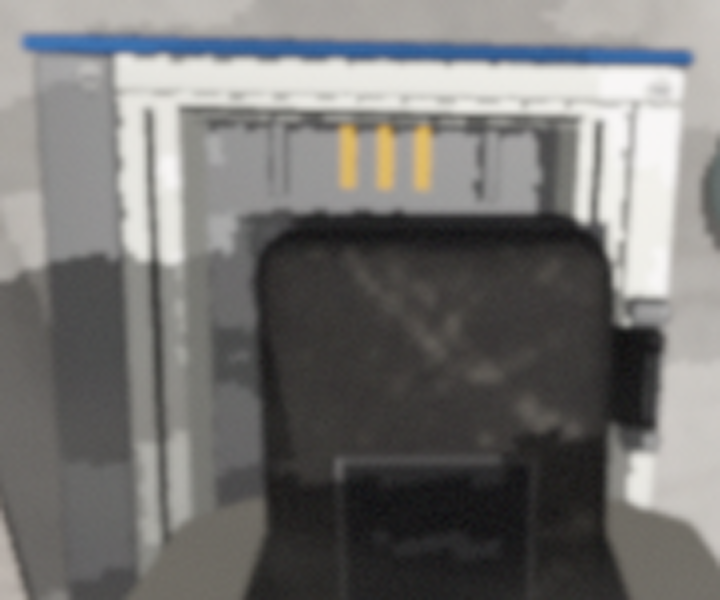

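The opening edges sit at u 180/580 against 176/580 predicted, and the ledge at 40–118 against 37–115. The fit is good, with about +0.5 mm in x to add.

```bash
python3 -c "
from h import *
plan(L.apply([.0685,-.0015,.025])+O,packrot)
plan(L.apply([.0685,-.0015,-.010])+O,packrot)"
```

```text
turn [-0.0045 -0.0002  0.021 ] shift [-0.11 -1.42  9.68] rows>= 2.0
turn [-0.0045 -0.0002  0.021 ] shift [-0.11 -1.4  13.18] rows>= 2.7
```

```bash
python3 -m inch '[[-0.004,0,0.021,-0.1,-1.4,3,-0.6],[-0.004,0,0.021,-0.1,-1.4,6,-0.6],[-0.004,0,0.021,-0.1,-1.4,8,-0.6],[-0.004,0,0.021,-0.1,-1.4,9.5,-0.6],[-0.004,0,0.021,-0.1,-1.4,10.3,-0.6],[-0.004,0,0.021,-0.1,-1.4,11,-0.6],[-0.004,0,0.021,-0.1,-1.4,11.7,-0.6],[-0.004,0,0.021,-0.1,-1.4,12.4,-0.6],[-0.004,0,0.021,-0.1,-1.4,13,-0.6],[-0.004,0,0.021,-0.1,-1.4,13,-0.6]]'
python3 -c "
from h import *
s=r.state();print(s['qvel'].round(3),(L.inv().apply(s['tcp_pos']-O)*1000).round(1))
plan(L.apply([.0685,-.0015,-.0275])+O,packrot)"
```

```text
time: 8.75
tcp_pos: [0.4768, 0.0781, 0.0464]
ee_rot: [2.333, 1.937, 0.134]
ft_force: [-0.1, 0.3, -2.3]
finger_gap: 0.0461
finger_force: 30.0
[ 0.001 -0.012 -0.012 -0.     0.016  0.   ] [68.2 -1.5 -8.9]
turn [-0.0014  0.0002 -0.0002] shift [-0.    0.04  1.86] rows>= 0.4
```

```bash
python3 -m inch '[[0,0,0,0,0.03,0.3,-0.6],[0,0,0,0,0.03,0.6,-0.6],[0,0,0,0,0.03,0.8,-0.6],[0,0,0,0,0.03,1,-0.6],[0,0,0,0,0.03,1.2,-0.6],[0,0,0,0,0.03,1.4,-0.6],[0,0,0,0,0.03,1.5,-0.6],[0,0,0,0,0.03,1.6,-0.6],[0,0,0,0,0.03,1.7,-0.6],[0,0,0,0,0.03,1.75,-0.6]]'
python3 -c "
from h import *
s=r.state();print(s['qvel'].round(3),(L.inv().apply(s['tcp_pos']-O)*1000).round(1),L.inv().apply(s['ft_force']).round(1))"
```

```text
time: 9.75
tcp_pos: [0.4797, 0.0777, 0.0298]
ee_rot: [2.333, 1.936, 0.135]
ft_force: [0.1, -0.8, -3.5]
finger_gap: 0.0461
finger_force: 30.0
[-0.002  0.005  0.002  0.    -0.008 -0.001] [ 68.8  -1.4 -25.8] [-0.2 -0.8 -3.5]
```

```bash
python3 -m inch '[[0,0,0,0,0,0.1,-0.6],[0,0,0,0,0,0.15,-0.6],[0,0,0,0,0,0.2,-0.6],[0,0,0,0,0,0.2,-0.6],[0,0,0,0,0,0.2,0.2],[0,0,0,0,0,0.2,0.2],[0,0,0,0,0,0.2,0.2],[0,0,0,0,0,0.2,0.2],[0,0,0,0,0,0.2,0.2],[0,0,0,0,0,0.2,0.2]]'
python3 -c "
from h import *
s=r.state();print((L.inv().apply(s['tcp_pos']-O)*1000).round(1),L.inv().apply(s['ft_force']).round(1))"
```

```text
time: 10.75
tcp_pos: [0.48, 0.0776, 0.0279]
ee_rot: [2.333, 1.936, 0.135]
ft_force: [-0.7, -0.7, -0.9]
finger_gap: 0.056
finger_force: 0.0
[ 68.8  -1.4 -27.6] [-0.7 -0.8 -0.8]
```

```bash
python3 -m inch '[[0,0,0,0,0,-1,0.2],[0,0,0,0,0,-3,0.2],[0,0,0,0,0,-6,0.2],[0,0,0,0,0,-10,0.2],[0,0,0,0,0,-14,0.2],[0,0,0,0,0,-18,1],[0,0,0,0,0,-19,1],[0,0,0,0,0,-19,1],[0,0,0,0,0,-19,1],[0,0,0,0,0,-19,1]]'
python3 - <<'E'
from h import *
ci=r.camera_info('wrist');p,d=r.capture('wrist');C=cloud(ci,d);np.savez('pics/w6.npz',p=p,d=d,E=ci['extrinsics'])
Q=L.inv().apply((C-O).reshape(-1,3)).reshape(384,512,3)*1000
m=(abs(Q[...,0]-68)<40)&(abs(Q[...,1])<56)&(abs(Q[...,2]+6)<6)
q=Q[m];print(len(q),np.median(q[:,2]),np.polyfit(q[:,0],q[:,2],1),np.polyfit(q[:,1],q[:,2],1),cv2.minAreaRect(q[:,:2].astype(np.float32)))
# cover from above data
f=np.load('pics/w2.npz')
s=r.state();plan([.45,.36,.24],down(np.radians(49.3)))
E
```

```text
time: 11.75
tcp_pos: [0.4537, 0.0823, 0.2143]
ee_rot: [2.334, 1.937, 0.132]
ft_force: [0.6, -1.1, 0.1]
finger_gap: 0.0907
finger_force: 0.0
3488 -6.114018388350683 [ 1.02792148e-03 -6.33712094e+00] [-2.61807421e-03 -6.26077802e+00] ((69.04688262939453, -0.8824996948242188), (45.930564880371094, 104.26473999023438), 0.1476879119873047)
turn [ 0.1238  0.0721 -1.044 ] shift [27.22 -5.08 -3.3 ] rows>= 7.0
```

```bash
python3 -c "
from h import *
plan([.51,.325,.2],down(np.radians(49.3)))"
```

```text
turn [ 0.1238  0.0721 -1.044 ] shift [24.89  0.86  1.55] rows>= 7.0
```

```bash
python3 -m inch '[[0.12,0.07,-1.044,24.9,0.9,1.5,0.5],[0.124,0.072,-1.044,24.9,0.9,1.5,0.5],[0.124,0.072,-1.044,24.9,0.9,1.5,0.5],[0.124,0.072,-1.044,24.9,0.9,1.5,0.5],[0.124,0.072,-1.044,24.9,0.9,1.5,0.5],[0.124,0.072,-1.044,24.9,0.9,1.5,0.5],[0.124,0.072,-1.044,24.9,0.9,1.5,0.5],[0.124,0.072,-1.044,24.9,0.9,1.5,0.5],[0.124,0.072,-1.044,24.9,0.9,1.5,0.5],[0.124,0.072,-1.044,24.9,0.9,1.5,0.5]]'
python3 - <<'E'
from h import *
for _ in range(3): r.capture('scene')
s=r.state();print(s['qvel'].round(3),s['tcp_pos'])
ci=r.camera_info('wrist');p,d=r.capture('wrist');np.savez('pics/w7.npz',p=p,d=d,E=ci['extrinsics'])
C=cloud(ci,d);m=(abs(C[...,0]-.491)<.05)&(abs(C[...,1]-.331)<.05)&(C[...,2]>.014)&(C[...,2]<.03)
c=C[m];print(len(c),np.median(c[:,2]),cv2.minAreaRect((c[:,:2]*1000).astype(np.float32)))
u=np.argwhere(m);print(u.min(0),u.max(0));c0=u.mean(0).astype(int)
q=p[max(0,c0[0]-90):c0[0]+90,c0[1]-120:c0[1]+120,::-1];print('off',c0[1]-120,max(0,c0[0]-90))
cv2.imwrite('pics/w7.png',cv2.resize(q,None,fx=3.3,fy=3.3,interpolation=cv2.INTER_CUBIC))
E
```

```text
time: 12.8
tcp_pos: [0.5107, 0.3248, 0.2022]
ee_rot: [1.098, 2.941, 0.002]
ft_force: [0.4, -0.1, -0.6]
finger_gap: 0.0695
finger_force: 0.0
[ 0.003  0.002 -0.004  0.    -0.    -0.009] [0.51070936 0.32490521 0.20262578]
374 0.020369886033314875 ((495.6909484863281, 334.4996337890625), (11.876752853393555, 43.06241226196289), 49.247196197509766)
[142 250] [178 260]
off 135 69
```

View pics/w7.png

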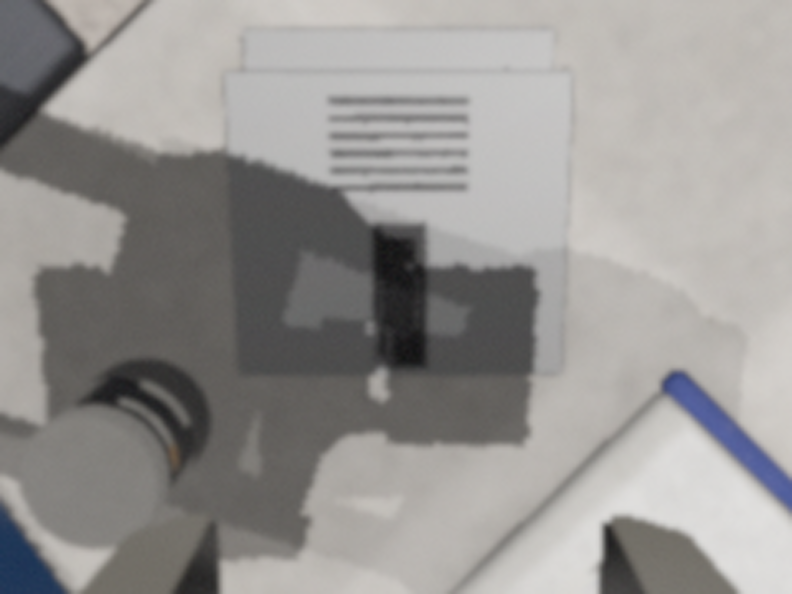

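The cover is square in the view with its rib at (400,295) and lip at the top edge (400,50). Depth puts the rib at (0.4957, 0.3345), top 20.4 mm, yaw −40.75°, which matches the plate centre.

```bash
python3 -c "
from h import *
plan([.4957,.3345,.0085],down(np.radians(49.25)))"
```

```text
turn [ 0.0021  0.0017 -0.0006] shift [ 1.79 -0.3  19.41] rows>= 3.9
```

```bash
python3 -m inch '[[0.002,0.0015,0,1.8,-0.3,4,0.2],[0.002,0.0015,0,1.8,-0.3,8,0],[0.002,0.0015,0,1.8,-0.3,12,0],[0.002,0.0015,0,1.8,-0.3,15,0],[0.002,0.0015,0,1.8,-0.3,17,0],[0.002,0.0015,0,1.8,-0.3,18.5,0],[0.002,0.0015,0,1.8,-0.3,19.2,0],[0.002,0.0015,0,1.8,-0.3,19.4,0],[0.002,0.0015,0,1.8,-0.3,19.4,0],[0.002,0.0015,0,1.8,-0.3,19.4,0]]'
python3 -c "
from h import *
s=r.state();print(s['qvel'].round(3))
plan([.4957,.3345,.0075],down(np.radians(49.25)))"
```

```text
time: 14.0
tcp_pos: [0.4961, 0.3349, 0.0095]
ee_rot: [1.092, 2.945, 0.001]
ft_force: [-0.7, -0.8, 1.6]
finger_gap: 0.0466
finger_force: 0.0
[-0.    -0.003 -0.001 -0.     0.001  0.   ]
turn [0.001  0.0005 0.0008] shift [ 0.   -0.06  0.2 ] rows>= 0.0
```

```bash
python3 -m inch '[[0.001,0.0005,0,0,-0.06,0.2,0],[0.001,0.0005,0,0,-0.06,0.2,-1],[0.001,0.0005,0,0,-0.06,0.2,-1],[0.001,0.0005,0,0,-0.06,0.2,-1],[0.001,0.0005,0,0,-0.06,0.2,-1],[0.001,0.0005,0,0,-0.06,0.2,-1],[0.001,0.0005,0,0,-0.06,0.2,-1],[0.001,0.0005,0,0,-0.06,0.2,-1],[0.001,0.0005,0,0,-0.06,0.2,-1],[0.001,0.0005,0,0,-0.06,0.2,-1]]'
python3 -c "
from h import *
s=r.state();print(s['qvel'].round(3))"
```

```text
time: 15.0
tcp_pos: [0.4952, 0.3342, 0.0065]
ee_rot: [-1.092, -2.945, 0.002]
ft_force: [-0.2, 0.5, 1.5]
finger_gap: 0.0118
finger_force: 30.0
[ 0.001  0.001  0.002 -0.001  0.001 -0.   ]
```

```bash
python3 -m inch '[[0,0,0,0,0,-1,-1],[0,0,0,0,0,-3,-1],[0,0,0,0,0,-6,-1],[0,0,0,0,0,-10,-1],[0,0,0,0,0,-14,-1],[0,0,0,0,0,-17,-1],[0,0,0,0,0,-18,-1],[0,0,0,0,0,-18,-1],[0,0,0,0,0,-18,-1],[0,0,0,0,0,-18,-1]]'
cat >> h.py <<'E'
G=np.array([.0945,0,.0065])  # TCP relative to lip in cover frame
def covpose(a,xl,yl,zl,G=G):
    "tilt a deg, lip (mm) in bay frame -> TCP pose"
    A=L*R.from_euler('Y',-a,degrees=True)
    rot=R.from_matrix(np.c_[A.apply([-1,0,0]),A.apply([0,1,0]),A.apply([0,0,-1])])
    return O+L.apply(np.array([xl,yl,zl])/1000)+A.apply(G),rot
E
python3 -c "
from h import *
s=r.state();print(s['qvel'].round(3))
plan(*covpose(16,20,0,60))"
```

```text
time: 16.0
tcp_pos: [0.4949, 0.334, 0.1844]
ee_rot: [-1.092, -2.943, 0.005]
ft_force: [-0.5, 0.5, -1.4]
finger_gap: 0.012
finger_force: 30.0
[ 0.     0.004 -0.005  0.001  0.002 -0.   ]
turn [-0.1135 -0.4114 -0.5168] shift [-17.53 -19.12   3.27] rows>= 5.2
```

```bash
python3 -m inch '[[-0.02,-0.08,-0.1,-3,-3,0,-1],[-0.114,-0.411,-0.517,-17.5,-19.1,3.3,-1],[-0.114,-0.411,-0.517,-17.5,-19.1,3.3,-1],[-0.114,-0.411,-0.517,-17.5,-19.1,3.3,-1],[-0.114,-0.411,-0.517,-17.5,-19.1,3.3,-1],[-0.114,-0.411,-0.517,-17.5,-19.1,3.3,-1],[-0.114,-0.411,-0.517,-17.5,-19.1,3.3,-1],[-0.114,-0.411,-0.517,-17.5,-19.1,3.3,-1],[-0.114,-0.411,-0.517,-17.5,-19.1,3.3,-1],[-0.114,-0.411,-0.517,-17.5,-19.1,3.3,-1]]'
python3 - <<'E'
from h import *
for _ in range(2): r.capture('scene')
s=r.state();print(s['qvel'].round(3))
ci=r.camera_info('wrist');p,d=r.capture('wrist');C=cloud(ci,d);np.savez('pics/w8.npz',p=p,d=d,E=ci['extrinsics'])
T=R.from_rotvec(s['ee_rot']).inv().apply((C-s['tcp_pos']).reshape(-1,3)).reshape(384,512,3)*1000
m=(abs(T[...,2]-3)<8)&(T[...,0]>15)&(T[...,0]<110)&(abs(T[...,1])<75)
t=T[m];pl=t[:,0]<75
A=np.c_[t[pl][:,:2],np.ones(pl.sum())];print('plate plane z=ax+by+c',np.linalg.lstsq(A,t[pl][:,2],rcond=None)[0].round(4))
print('range',np.percentile(t,[.2,99.8],axis=0).round(1))
q=t[(t[:,0]>25)&(t[:,0]<75)];
for a,b in((20,30),(40,50),(60,70)):
    e=t[(t[:,0]>a)&(t[:,0]<b)];print(a,e[:,1].min().round(1),e[:,1].max().round(1))
plan(*covpose(16,16,0,5))
# bystander check
cv2.imwrite('pics/w8.png',cv2.resize(p[:,:,::-1],(800,600),interpolation=cv2.INTER_CUBIC))
E
```

```text
time: 17.0
tcp_pos: [0.5036, 0.0763, 0.1534]
ee_rot: [0.25, 2.711, -0.05]
ft_force: [0.1, 0.2, -1.5]
finger_gap: 0.0118
finger_force: 30.0
[-0.005 -0.005  0.001 -0.001 -0.001 -0.001]
plate plane z=ax+by+c [ 2.7000e-03 -1.5000e-03  1.8722e+00]
range [[ 15.3 -60.5  -0.2]
 [ 93.5  62.5   5.7]]
20 -61.3 62.7
40 -61.2 63.0
60 -61.3 63.2
turn [0.0026 0.0013 0.0003] shift [ 1.98 -0.15  5.27] rows>= 1.1
```

View pics/w8.png

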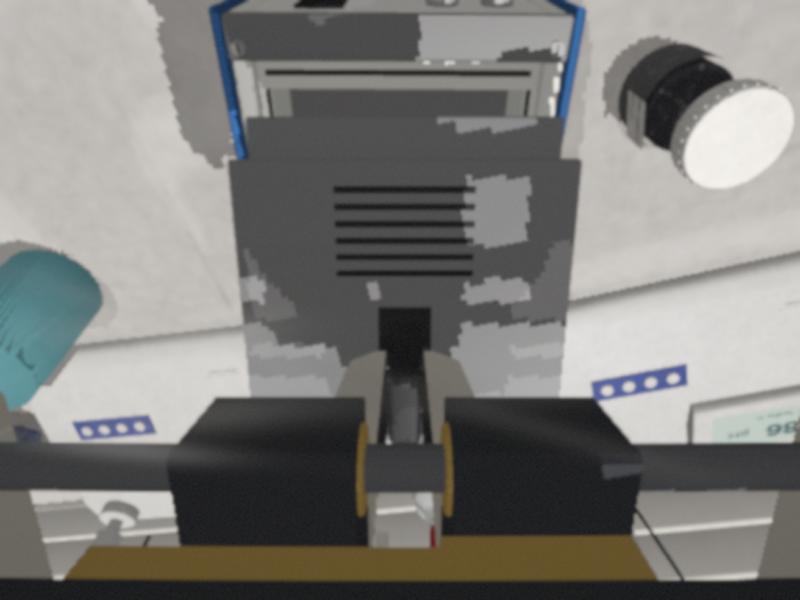

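The cover is held square to the tool, with its lip at v≈118 and edges at u 232/578. The bay's ledge is beyond it (bolts at u 238/558, gasket line 267–530 at v 72). I'll compare the bay centreline with the prediction in this view.

```bash
python3 - <<'E'
from h import *
f=np.load('pics/w8.npz');ci=r.camera_info('wrist');ci['extrinsics']=f['E']
for m in((12,0,0),(20,58,0),(20,-58,0),(8,0,11),(-10,0,11),(0,76.5,6),(0,-76.5,6)):
    print(m,((proj(ci,O+L.apply(np.array(m)/1000))+.5)*1.5625).round(1))
s=r.state();R0=R.from_rotvec(s['ee_rot'])
for m in((80.5,62,1.5),(80.5,-62,1.5),(94.5,55,3.5),(94.5,-55,3.5),(94.5,0,3.5)):
    print('cov',m,((proj(ci,s['tcp_pos']+R0.apply(np.array(m)/1000))+.5)*1.5625).round(1))
c=f['p'][0:110,120:400,::-1].astype(int)
g=c.sum(2)
E
```

```text
(12, 0, 0) [398.5  69.6]
(20, 58, 0) [525.   89.2]
(20, -58, 0) [272.1  89.1]
(8, 0, 11) [398.2  61.6]
(-10, 0, 11) [398.  12.]
(0, 76.5, 6) [577.7  40.4]
(0, -76.5, 6) [218.5  40.2]
cov (80.5, 62, 1.5) [581.2 155.7]
cov (80.5, -62, 1.5) [221.2 155.8]
cov (94.5, 55, 3.5) [562.6 112.8]
cov (94.5, -55, 3.5) [239.7 113. ]
cov (94.5, 0, 3.5) [401.2 112.6]
```

```bash
sed -i 's/^G=.*/G=np.array([.0935,-.001,.0068])/' h.py; python3 -c "
from h import *
plan(*covpose(16,16,0,6));plan(*covpose(16,15,0,2))"
```

```text
turn [0.0026 0.0013 0.0003] shift [ 2.05 -0.25  5.14] rows>= 1.1
turn [0.0026 0.0013 0.0003] shift [ 2.26 -0.26  5.5 ] rows>= 1.2
```

```bash
python3 -m inch '[[0.0026,0.0013,0,1,-0.25,1.5,-1],[0.0026,0.0013,0,2.05,-0.25,3,-1],[0.0026,0.0013,0,2.05,-0.25,4,-1],[0.0026,0.0013,0,2.05,-0.25,4.8,-1],[0.0026,0.0013,0,2.05,-0.25,5.1,-1],[0.0026,0.0013,0,2.15,-0.25,5.3,-1],[0.0026,0.0013,0,2.2,-0.25,5.4,-1],[0.0026,0.0013,0,2.25,-0.25,5.5,-1],[0.0026,0.0013,0,2.25,-0.25,5.5,-1],[0.0026,0.0013,0,2.25,-0.25,5.5,-1]]'
python3 -c "
from h import *
s=r.state();print(L.inv().apply(s['ft_force']).round(1))
A=L*R.from_euler('Y',-16,degrees=True);print('lip',(L.inv().apply(s['tcp_pos']-O-A.apply(G))*1000).round(1))
plan(*covpose(16,15,0,.5));plan(*covpose(16,1.5,0,.7))"
```

```text
time: 18.15
tcp_pos: [0.505, 0.0727, 0.0945]
ee_rot: [0.253, 2.711, -0.054]
ft_force: [-0.5, -0.2, -0.4]
finger_gap: 0.0123
finger_force: 30.0
[-0.5 -0.3 -0.3]
lip [15.3 -0.6  2.5]
turn [-0.0002  0.0009 -0.0008] shift [0.09 0.06 0.18] rows>= 0.0
turn [-0.0002  0.0009 -0.0008] shift [ 1.38  0.05 -0.21] rows>= 0.3
```

```bash
python3 -m inch '[[0,0.001,0,0.05,0.06,0.1,-1],[0,0.001,0,0.1,0.06,0.15,-1],[0,0.001,0,0.1,0.06,0.15,-1],[0,0.001,0,0.3,0.06,0.1,-1],[0,0.001,0,0.5,0.06,0.04,-1],[0,0.001,0,0.7,0.06,-0.02,-1],[0,0.001,0,0.9,0.05,-0.08,-1],[0,0.001,0,1.0,0.05,-0.11,-1],[0,0.001,0,1.0,0.05,-0.11,-1],[0,0.001,0,1.0,0.05,-0.11,-1]]'
cat >> h.py <<'E'
def where():
    s=r.state();R0=R.from_rotvec(s['ee_rot']);X=L.inv().apply(R0.apply([-1,0,0]));a=np.degrees(np.arctan2(X[2],X[0]))
    A=L*R.from_euler('Y',-a,degrees=True)
    print('tilt',a.round(2),'lip',(L.inv().apply(s['tcp_pos']-O-A.apply(G))*1000).round(1),'F bay',L.inv().apply(s['ft_force']).round(1),'T',L.inv().apply(s['ft_torque']).round(2),'gap',s['finger_gap'].round(4))
E
python3 -c "
from h import *
where();plan(*covpose(16,1.5,0,.7))"
```

```text
time: 19.15
tcp_pos: [0.4957, 0.075, 0.0912]
ee_rot: [0.253, 2.713, -0.054]
ft_force: [1.0, 0.9, -0.2]
finger_gap: 0.0118
finger_force: 30.0Traceback (most recent call last):
  File "<string>", line 3, in <module>
    where();plan(*covpose(16,1.5,0,.7))
    ~~~~~^^
  File "h.py", line 39, in where
    print('tilt',a.round(2),'lip',(L.inv().apply(s['tcp_pos']-O-A.apply(G))*1000).round(1),'F bay',L.inv().apply(s['ft_force']).round(1),'T',L.inv().apply(s['ft_torque']).round(2),'gap',s['finger_gap'].round(4))
                                                                                                                                                                                          ^^^^^^^^^^^^^^^^^^^^^
AttributeError: 'float' object has no attribute 'round'
```

```bash
sed -i "s/s\['finger_gap'\].round(4)/round(s['finger_gap'],4)/" h.py; python3 - <<'E'
from h import *
where();plan(*covpose(16,1.5,0,.7))
s=r.state();ci=r.camera_info('wrist');p,d=r.capture('wrist');np.savez('pics/w9.npz',p=p,d=d,E=ci['extrinsics'])
k=4;cv2.imwrite('pics/w9.png',cv2.resize(p[0:145,155:355,::-1],None,fx=k,fy=k,interpolation=cv2.INTER_CUBIC))
for m in((8,60,11),(8,-60,11),(-10,0,11)):print(((proj(ci,O+L.apply(np.array(m)/1000))+.5-[155,0])*k).round(1))
E
```

```text
tilt 15.98 lip [ 5.3 -0.1  0.6] F bay [ 0.8  1.  -0.3] T [0.08 0.26 0.02] gap 0.0118
turn [-0.0003 -0.0004 -0.0007] shift [ 0.36  0.01 -0.12] rows>= 0.1
[878.3 336. ]
[-47.3 337.1]
[415.3 181.4]
```

View pics/w9.png

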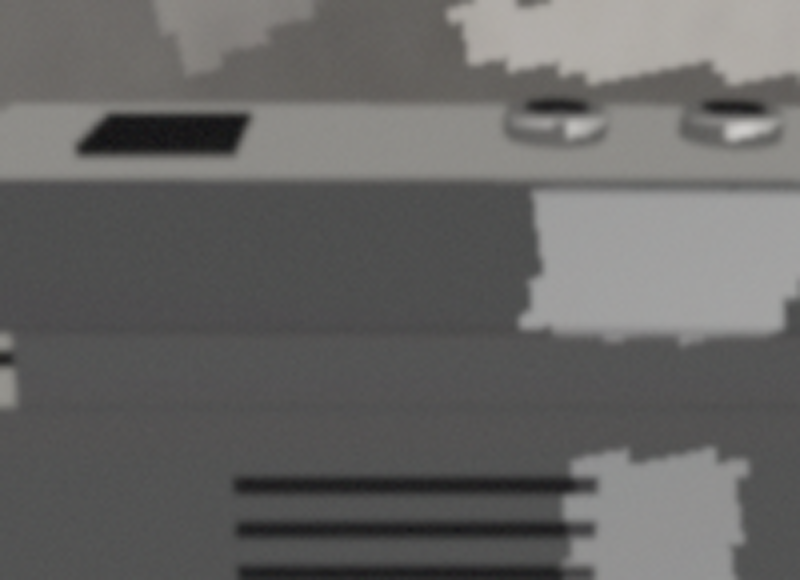

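The ledge's front edge at v≈333 is unbroken, and the lip (v 333–408) disappears under it. About 4 mm has entered, with no jamming force. I'll slide it the rest of the way.

```bash
python3 -m inch '[[0,0,0,0.1,0,-0.03,-1],[0,0,0,0.2,0,-0.06,-1],[0,0,0,0.3,0,-0.1,-1],[0,0,0,0.36,0,-0.12,-1],[0,0,0,0.36,0,-0.12,-1],[0,0,0,0.36,0,-0.12,-1],[0,0,0,0.36,0,-0.12,-1],[0,0,0,0.36,0,-0.12,-1],[0,0,0,0.36,0,-0.12,-1],[0,0,0,0.36,0,-0.12,-1]]'
python3 - <<'E'
from h import *
where()
for a in(13,10,7,4,2,0,-1):plan(*covpose(a,1.8,0,.5))
E
```

```text
time: 20.2
tcp_pos: [0.4919, 0.0757, 0.0908]
ee_rot: [0.253, 2.713, -0.054]
ft_force: [-0.2, 1.0, -0.4]
finger_gap: 0.0115
finger_force: 30.0
tilt 15.97 lip [ 1.5 -0.1  0.7] F bay [-0.5  0.9 -0.4] T [-0.01  0.23 -0.04] gap 0.0115
turn [-0.0003  0.0518 -0.0007] shift [-0.05  0.01  0.51] rows>= 0.3
turn [-0.0003  0.1041 -0.0007] shift [-0.04  0.01  1.  ] rows>= 0.7
turn [-0.0003  0.1565 -0.0007] shift [-0.02  0.01  1.49] rows>= 1.0
turn [-0.0003  0.2088 -0.0007] shift [0.04 0.01 1.98] rows>= 1.4
turn [-0.0003  0.2437 -0.0007] shift [0.09 0.01 2.3 ] rows>= 1.6
turn [-0.0003  0.2787 -0.0007] shift [0.15 0.01 2.62] rows>= 1.9
turn [-2.000e-04  2.961e-01 -7.000e-04] shift [0.18 0.01 2.78] rows>= 2.0
```

```bash
python3 -m inch '[[0,0.026,0,-0.03,0,0.25,-1],[0,0.052,0,-0.05,0,0.51,-1],[0,0.078,0,-0.05,0,0.75,-1],[0,0.104,0,-0.04,0,1,-1],[0,0.13,0,-0.03,0,1.25,-1],[0,0.157,0,-0.02,0,1.49,-1],[0,0.183,0,0.01,0,1.74,-1],[0,0.209,0,0.04,0,1.98,-1],[0,0.209,0,0.04,0,1.98,-1],[0,0.209,0,0.04,0,1.98,-1]]'
python3 - <<'E'
from h import *
where()
for a in(2,1,0,-1):plan(*covpose(a,1.8,0,.3))
E
```

```text
time: 21.2
tcp_pos: [0.4993, 0.0742, 0.0722]
ee_rot: [0.272, 2.921, -0.029]
ft_force: [-2.7, 1.5, 0.2]
finger_gap: 0.0114
finger_force: 30.0
tilt 3.94 lip [ 1.5 -0.1  0.3] F bay [-2.9  0.9  0.6] T [ 0.04  0.68 -0.03] gap 0.0114
turn [-0.0004  0.0339 -0.0008] shift [-0.04  0.01  0.32] rows>= 0.2
turn [-0.0004  0.0514 -0.0008] shift [-0.05  0.01  0.48] rows>= 0.3
turn [-0.0004  0.0688 -0.0008] shift [-0.05  0.01  0.64] rows>= 0.5
turn [-0.0004  0.0863 -0.0008] shift [-0.05  0.01  0.81] rows>= 0.6
```

```bash
python3 -m inch '[[0,0.017,0,-0.02,0,0.16,-1],[0,0.034,0,-0.04,0,0.32,-1],[0,0.051,0,-0.05,0,0.48,-1],[0,0.06,0,-0.05,0,0.56,-1],[0,0.069,0,-0.05,0,0.64,-1],[0,0.069,0,-0.05,0,0.7,-1],[0,0.069,0,-0.05,0,0.75,-1],[0,0.069,0,-0.05,0,0.8,-1],[0,0.069,0,-0.05,0,0.8,-1],[0,0.069,0,-0.05,0,0.8,-1]]'
python3 - <<'E'
from h import *
where()
E
```

```text
time: 22.2
tcp_pos: [0.5019, 0.0738, 0.0658]
ee_rot: [0.278, 2.988, -0.02]
ft_force: [-5.8, -1.2, 8.6]
finger_gap: 0.012
finger_force: 30.0
tilt 0.11 lip [ 2.6 -0.1 -0.2] F bay [-4.2 -2.2  9.3] T [-0.4   0.73 -0.03] gap 0.012
```

```bash
python3 -m inch '[[0,0,0,0,0,-0.1,0],[0,0,0,0,0,-0.1,0],[0,0,0,0,0,-0.1,0],[0,0,0,0,0,-0.1,0],[0,0,0,0,0,-1,0],[0,0,0,0,0,-4,0],[0,0,0,0,0,-8,0],[0,0,0,0,0,-12,0],[0,0,0,0,0,-14,0],[0,0,0,0,0,-14,0]]'
python3 - <<'E'
from h import *
r.capture('scene');r.capture('scene');where()
ci=r.camera_info('wrist');p,d=r.capture('wrist');C=cloud(ci,d);np.savez('pics/wa.npz',p=p,d=d,E=ci['extrinsics'])
Q=L.inv().apply((C-O).reshape(-1,3))*1000
for a,b in((22,35),(35,50),(50,65),(65,80),(80,95),(95,110),(112,120)):
    q=Q[(Q[:,0]>a)&(Q[:,0]<b)&(abs(Q[:,1])<55)&(abs(Q[:,1])>14)&(abs(Q[:,2]-5)<15)];print(a,len(q),np.median(q[:,2]).round(2) if len(q) else '')
q=Q[(abs(Q[:,0]-65)<30)&(abs(Q[:,1])>66)&(abs(Q[:,1])<72)&(abs(Q[:,2]-5)<15)];print('rim',np.median(q[:,2]))
k=3.4;c=[proj(ci,O+L.apply(np.array(m)/1000)) for m in((-15,-78,5),(150,78,5),(-15,78,5),(150,-78,5))];c=np.array(c);a=np.maximum(c.min(0).astype(int),0);b=np.minimum(c.max(0).astype(int),[511,383]);print(a,b)
k=min(790/(b-a)[0],590/(b-a)[1]);cv2.imwrite('pics/wa.png',cv2.resize(p[a[1]:b[1],a[0]:b[0],::-1],None,fx=k,fy=k,interpolation=cv2.INTER_CUBIC))
E
```

```text
time: 23.2
tcp_pos: [0.483, 0.0777, 0.2075]
ee_rot: [0.278, 2.984, -0.018]
ft_force: [-0.8, -0.0, -0.5]
finger_gap: 0.0465
finger_force: 0.0
tilt 0.07 lip [ 2.00e+00 -1.00e-01  1.39e+02] F bay [-1.   0.3 -1. ] T [-0.07  0.04  0.01] gap 0.0464
22 1060 5.03
35 1198 4.98
50 1177 4.96
65 1104 4.98
80 1088 4.95
95 1028 4.97
112 531 4.95
rim 5.939334888831412
[177  71] [339 230]
```

View pics/wa.png

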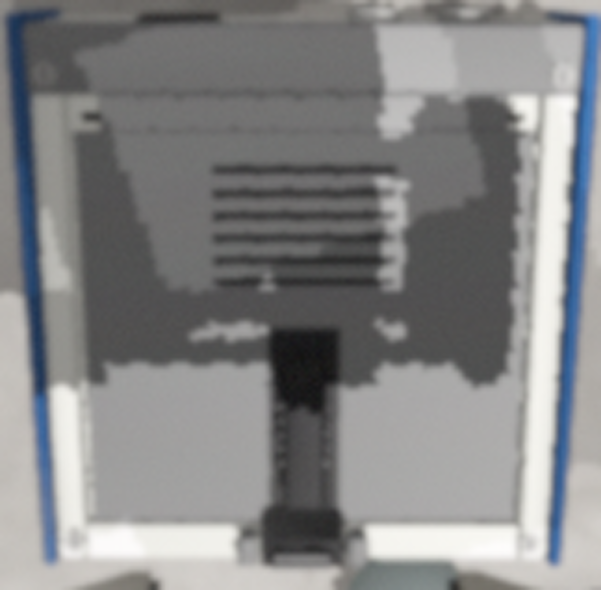

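The cover lies flush: its top is 5.0 mm above the seat everywhere, and 5.9 mm is the rim. The latch nose (305,510) sits over the upper edge (v≈522), and the lip is under the ledge. The gripper is clear.

```bash
python3 -c "
from rig import r
print(r.sign_off())"
```

```text
the job is handed in; nothing more can be done
None
```

The power pack is seated in its cradle and the cover is hooked under the ledge and latched flush; I handed the job in after about 23 s of robot time, with no sign of contact with anything else on the bench.

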